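# Fish the rosewood knight out from behind the tile rack

## Task

The rosewood chess knight has fallen into the narrow gap behind the tile rack. Take the bent rod from its cradle and, with the rod alone (the gripper must not touch the knight), draw the knight out of the gap's open end until the whole piece lies on the open shelf just in front of it, a thumb's width clear of the gap. Then put the rod back in its cradle as it was and let go.

Things in the scene. Friction and masses are not known exactly. Their poses are not given: they have to be found in the camera images.
- knight: dark rosewood chess knight lying on its flat side on the deck in the gap: 62 mm long (y), 30 mm wide at its flat foot, 22 mm thick, 30 to 65 g, slides freely. Origin: middle of its length and width, at deck level. y points from foot to head; the head points roughly to the gap's open end, the foot's flat end face (31 mm from the origin, at -y) to its closed end. z up.
- rod_grip (a point): middle of the bent rod's black grip, 120 x 18 x 22 mm (x, y, z), 150 g in all, its middle 70 mm free to take from above. x runs along the grip to an 8 mm steel rod that bends straight down 150 mm from here; z up. It lies loose, level, 137 mm above the deck, across two cradle posts (14 mm thick, 46 mm either side of here) in notches 28 mm wide, 14 mm deep.
- rod_tip (a point): lower end of the bent-down leg of the rod (8 mm diameter), at (150, 0, -110) mm in the frame of rod_grip, same axes. In the cradle it hangs 27 mm above the deck.
- rack: fixed plywood tile rack (x -22 to -122 mm; sides 45, tiles 76 mm high) and beside it, at x = +22 mm, a steel strip 34 mm high with a foot to x = 50 mm. Between them the gap: 44 mm wide, 200 mm long, open above. Origin: middle of its open end (mouth), on the deck. y points out of the mouth; a plate closes the gap at y = -200 mm. z up. The deck before the mouth is bare.

How it is judged:
By the outcome, as a careful person would: the job done as asked, in the order asked, and still so for the second after the job is handed in, with the robot touching nothing.
It also fails if it takes over 54 s, if anything falls off the work surface, if the arm or the gripper's body presses on something with over 40 N, if the wrist force passes 120 N, or if a joint passes its speed limit or range.

## Robot

A 6-joint arm with a two-finger parallel gripper is mounted at the origin on the work surface. World frame = base frame: x ahead of the robot, y to its left, z up, the work surface at z = 0. Lengths are in mm, angles in rad, forces in N, time in s.
With the tool pointing down it reaches from about 275 to 1000 mm from the base axis. Payload 8.4 kg.
Tool frame: the origin (TCP) lies at the very end of the fingers, on their centre line; the grasp point (between the pads) lies 19 mm behind it; z points along the fingers, y is the direction in which the jaws open and shut (so a half turn about z gives the same grasp; the last joint's range is limited). The gripper opens to 85 mm and grips with 20 to 120 N. Pads are 22 mm wide; open, the fingers measure 114 mm over their backs; the gripper's body (76 mm by 85 mm) begins 54 mm behind the grasp point. The pads swing forward as they close: fully open they stand 13 mm farther back than shut.
Start: joints at [-1.177, 0.353, 1.633, -0, 1.155, -0.002], TCP at [240.965, -576.683, 231.281] pointing down, gripper open.
Joint ranges: [-2.63, 2.63], [-0.92, 2.1], [0.06, 2.66], [-1.3, 4.44], [0, 2.69], [-3.02, 3.02]. Speed limits (rad/s): [2.22, 2.22, 2.79, 3.14, 3.14, 3.14].

## Interface

Orientations are given as [roll, pitch, yaw] about the fixed x, y, z axes, in that order (R = Rz(yaw) Ry(pitch) Rx(roll)).
In Python, from rig import r gives the robot as it stands.
- The arm moves only by the tool move_arm, never from a script. Its argument "increments" is a list of rows, each an object of numbers: "tx", "ty", "tz": the shift along the tool's x, y, z in cm; "rx", "ry", "rz": the turn, a rotation vector about the tool's x, y, z in degrees; "gripper": the gripper's target within -1 to 1 (fully open at 1, half-way at 0, shut at -1). A call has 1 to 12 rows; each row shifts and turns the commanded pose from where the row before left it, along the tool's axes as they then stand; what a row does not reach is not made up. A row lasts 1/10 s, in which the tool goes at most 50 mm and 8.59 degrees, less where a joint would pass 70% of its speed; a pose out of reach is approached as far as the arm can. A call is refused whole if a number of a shift passes 5 or a number of a turn 8.59, either way. A call with a gripper value outside its range is refused whole. The fingers move at their own pace and stop on an object; "squeeze" is the grip in N (left out, the last holds). Time passes only in rows, so rows that do not move let the fingers close. It gives the time, the measured TCP pose, the force and the opening at its end, in the units of the state.
- r.sense(): the state, without advancing time (a new reading comes with each control period).
- r.grab_frame(name): name is "side" or "top"; returns (picture, depth): 480x640x3 uint8, red, green, blue; 480x640 float32, mm along the optical axis (not along the pixel's ray), 0 where there is no reading.
- r.camera_model(name): a dict with "fx", "fy", "cx", "cy" (pixels), "R" (3x3) and "t" (3): a world point X has camera coordinates R X + t. Camera axes: x right, y down, z forward; pixel columns grow to the right and rows downward; lengths in mm; the calibration is good to about 2 mm. A picture is of the moment at which its call begins. camera_model takes no time and is no camera call.
- r.sign_off(): hands the job in, once; it reports no verdict.
Trained networks look in the newest picture that a camera, given by its name, has taken for a name from the list of things; names that differ only in an ending like _2 or _b are one class to them, and where a whole thing is asked for, a point or a joint stands for the part that bears it (a point fixed in the world has none). Each returns a list of dicts, best first, with "confidence" (0 to 1); they miss things now and then, are a little off and sometimes report something else, mostly with a low value. They report only what shows in the picture. A call takes as long as a camera call.
- r.cut_out(query, camera): "mask" (480x640 bool, what is visible of it) and "bbox" ([left, top, right, bottom] in pixels, round what is visible of it).
- r.place_of(query, camera): "location" ([row, column] in pixels: a listed point, or the origin of a listed thing).
The state is a dict: "clock": time; "qpos": joint angles; "qvel": joint speeds; "joint_efforts": joint torques, N m; "eef_pos": TCP position; "tcp_rot": TCP orientation; "contact_force": force on the tool from outside, world axes, zero at the start; "wrist_torque": the same for the moment, N m; "opening": opening from 0.0 (shut) to 1.0 (fully open).
Only numpy, scipy, OpenCV 4.12 (cv2) and the standard library are available. Lean on these libraries where they do the work, as an engineer would, in place of code of your own. Each camera call takes 0.05 s, during which the arm holds its last target. There are 200 camera calls.

## Working session

There is one attempt and no reset: what is moved stays moved. The work goes in short steps, Python scripts to look and compute and a tool call to move; the robot and the scene stay as the last step left them, time stands still between calls to the robot, and variables do not carry over. Pictures are saved under pics/ and viewed, about 8 in all and at most 12, crops included, and the job is handed in when it is done.

Besides the shell and the picture viewer there is one more tool, called after ">>>" by a JSON object that holds its "fn" and its "kwargs". move_arm: Moves the arm, as the interface text tells. Its arguments: {"type":"object","properties":{"increments":{"type":"array","items":{"type":"object","properties":{"tx":{"type":"number"},"ty":{"type":"number"},"tz":{"type":"number"},"rx":{"type":"number"},"ry":{"type":"number"},"rz":{"type":"number"},"gripper":{"type":"number"}}}},"squeeze":{"type":"number"}},"required":["increments"]}

```bash
mkdir -p pics; ls; cat > h.py <<'E'
import numpy as np, cv2
from rig import r
def ray(cam,row,col):
    m=r.camera_model(cam);R=np.array(m["R"]);t=np.array(m["t"])
    d=R.T@np.array([(col-m["cx"])/m["fx"],(row-m["cy"])/m["fy"],1.]);return -R.T@t,d
def at_z(cam,row,col,z):
    o,d=ray(cam,row,col);return o+d*(z-o[2])/d[2]
def cloud(cam,depth):
    m=r.camera_model(cam);R=np.array(m["R"]);t=np.array(m["t"])
    v,u=np.mgrid[:480,:640];P=np.dstack([(u-m["cx"])/m["fx"]*depth,(v-m["cy"])/m["fy"]*depth,depth])
    return (P-t)@R
def proj(cam,X):
    m=r.camera_model(cam);p=np.array(m["R"])@np.array(X,float)+np.array(m["t"])
    return m["fy"]*p[1]/p[2]+m["cy"],m["fx"]*p[0]/p[2]+m["cx"]
def save(n,im): cv2.imwrite("pics/"+n,im[...,::-1])
E
python3 - <<'E'
from h import *
ims=[]
for c in ("top","side"):
    im,d=r.grab_frame(c); save(c+"0.png",im); np.save(c+"0.npy",d)
    m=r.camera_model(c);print(c,(-np.array(m["R"]).T@np.array(m["t"])).round(),np.round(m["R"],2).tolist(),m["fx"])
    P=cloud(c,d)
    for q in ("knight","rod_grip","rod_tip","rack"):
        for x in r.place_of(q,c)[:2]:
            a,b=x["location"];ai,bi=int(a),int(b)
            z={"knight":11,"rod_grip":137,"rod_tip":27,"rack":0}[q]
            print(c,q,round(x["confidence"],2),(round(a),round(b)),"depthpt",P[ai,bi].round() if 0<=ai<480 and 0<=bi<640 else None,"at_z",at_z(c,a,b,z).round(1))
print(r.sense())
E
```

```text
pics
top [455.  60. 959.] [[-0.01, -1.0, -0.02], [-1.0, 0.01, -0.09], [0.09, 0.02, -1.0]] 509.1595719079121
top knight 0.77 (209, 459) depthpt [ 589. -193.   22.] at_z [ 589.3 -197.6   11. ]
top rod_grip 0.68 (258, 154) depthpt [495. 327. 151.] at_z [494.6 331.3 137. ]
top rack 0.64 (217, 404) depthpt [577. -95.   1.] at_z [576.4 -96.6   0. ]
side [ 501. -618.  611.] [[1.0, -0.06, -0.02], [-0.05, -0.57, -0.82], [0.04, 0.82, -0.57]] 461.1223775372689
side knight 0.71 (411, 375) depthpt [ 585. -202.   16.] at_z [ 586.  -199.3   11. ]
side rod_grip 0.85 (176, 307) depthpt [499. 322. 144.] at_z [500.6 334.8 137. ]
side rod_tip 0.78 (211, 364) depthpt [643. 396.   1.] at_z [637.1 352.   27. ]
side rack 0.66 (365, 358) depthpt [ 570. -103.    1.] at_z [ 571.1 -102.9    0. ]
{'clock': 0.5, 'qpos': array([-1.17737137e+00,  3.53044004e-01,  1.63342013e+00, -4.63839936e-05,
        1.15520290e+00, -2.41975217e-03]), 'qvel': array([-0.00026883, -0.00043758, -0.00085368,  0.00038103, -0.00210324,
       -0.0013082 ]), 'joint_efforts': array([ 5.48786447e-04, -6.04695868e+01, -3.42177415e+01, -5.25213102e-05,
        2.14504493e-03,  3.07141909e-05]), 'eef_pos': array([ 240.96234678, -576.66740418,  231.24483765]), 'tcp_rot': array([-3.14151817e+00,  4.22541397e-05,  3.95863440e-01]), 'contact_force': array([-0.16824258,  0.18134882, -0.15258425]), 'wrist_torque': array([0.01170623, 0.00222555, 0.0201203 ]), 'opening': 1.000645734029292}
```

```bash
python3 - <<'E'
import cv2,numpy as np
t=cv2.imread("pics/top0.png");s=cv2.imread("pics/side0.png")
cv2.imwrite("pics/c1.png",np.vstack([cv2.resize(t,(480,360))]+[]) )
a=cv2.resize(t[120:320,100:600],(800,320));b=cv2.resize(s[150:480,200:520],(272,280));
cv2.imwrite("pics/t1.png",a)
E
```

```text
(no output)
```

View pics/top0.png

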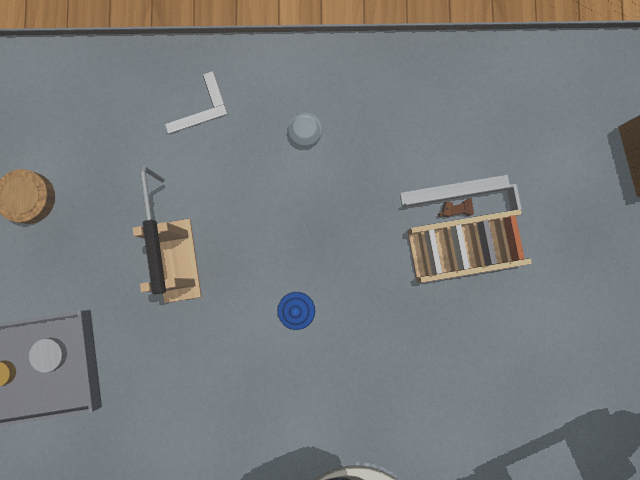

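View pics/side0.png

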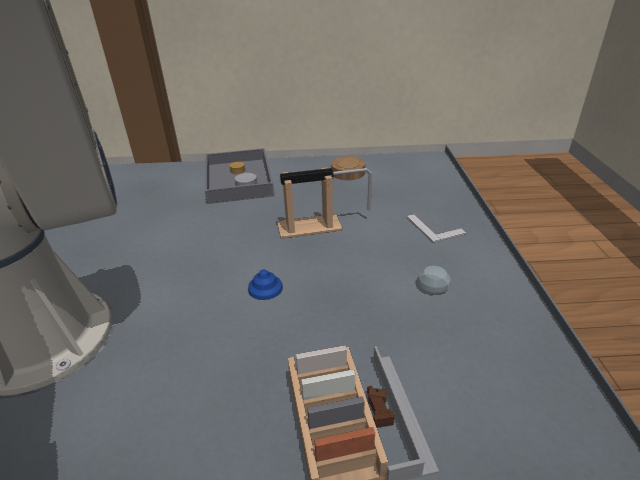

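The top view shows the cradle at left, with the black grip from (152,225) to (158,292) and the leg end near (145,170). The gap is at right, mouth near (404,217) and knight near (459,209), head to the left. The foot end is near column 473 and the closing plate near 515, which leaves about 60 mm for the tip. I'll now measure axes.

```bash
python3 - <<'E'
from h import *
im,d=r.grab_frame("top");P=cloud("top",d)
def rect(pts,n):
    (c,s,a)=cv2.minAreaRect(pts[:,:2].astype(np.float32));b=cv2.boxPoints((c,s,a));print(n,np.round(c,1),np.round(s,1),round(a,1),b.round().tolist(),"z",np.percentile(pts[:,2],[5,50,95]).round())
g=im.astype(int).sum(2)
reg=lambda x0,x1,y0,y1,z0,z1:(d>0)&(P[...,0]>x0)&(P[...,0]<x1)&(P[...,1]>y0)&(P[...,1]<y1)&(P[...,2]>z0)&(P[...,2]<z1)
M=reg(400,620,250,400,138,170)&(g<150);rect(P[M],"grip")
M2=reg(550,700,280,400,128,160);q=P[M2];print("rod n",len(q));rect(q,"rod+")
import sys
for mx in ((565,680),(575,640)):
    q=P[reg(*mx,250,400,125,160)]
    if len(q)>5: vx=cv2.fitLine(q[:,:2].astype(np.float32),cv2.DIST_HUBER,0,.01,.01).ravel();print("rodline",vx,np.degrees(np.arctan2(vx[1],vx[0])),q[:,0].min(),q[:,0].max())
q=P[reg(580,680,-330,-70,28,40)];rect(q,"strip34")
q=P[reg(400,600,-340,-70,40,50)];rect(q,"rack45")
k=r.cut_out("knight","top")[0];print(k["confidence"],k["bbox"]);q=P[k["mask"]&(P[...,2]>8)&(P[...,2]<30)];rect(q,"knight")
E
```

```text
grip [496.8 329.7] [116.9  16. ] 9.2 [[438.0, 328.0], [440.0, 313.0], [556.0, 331.0], [553.0, 347.0]] z [138. 143. 148.]
rod n 356
rod+ [594.1 346.7] [108.2  33.6] 22.8 [[538.0, 341.0], [551.0, 310.0], [651.0, 352.0], [637.0, 383.0]] z [134. 140. 148.]
rodline [9.8817903e-01 1.5330417e-01 6.0646613e+02 3.4769775e+02] 8.818458 565.128856022425 649.4591711319057
rodline [9.8856741e-01 1.5077968e-01 6.0703802e+02 3.4782861e+02] 8.672112 575.0916624924573 639.2160427504398
strip34 [ 614.2 -199.2] [209.7  45.8] 87.1 [[586.0, -303.0], [632.0, -305.0], [642.0, -96.0], [597.0, -93.0]] z [30. 34. 37.]
rack45 [ 519.8 -207.4] [100.1 200.5] 9.3 [[454.0, -117.0], [487.0, -314.0], [585.0, -298.0], [553.0, -100.0]] z [41. 44. 48.]Traceback (most recent call last):
  File "<stdin>", line 15, in <module>
IndexError: list index out of range
```

>>> {"fn": "move_arm", "kwargs": {"increments": [{"tz": 0, "ty": -5}, {"ty": -5, "rz": 4}, {"ty": -5, "rz": 4}, {"ty": -5, "rz": 4}, {"ty": -5, "rz": 4}, {"ty": -5}]}}

```text
invalid input
```

>>> {"fn": "move_arm", "kwargs": {"increments": [{"tx": 0, "ty": 0, "tz": 0, "rx": 0, "ry": 0, "rz": 6.9, "gripper": 1}, {"tx": 0, "ty": 0, "tz": 0, "rx": 0, "ry": 0, "rz": 6.9, "gripper": 1}, {"tx": 2, "ty": -4.3, "tz": 0, "rx": 0, "ry": 0, "rz": 0, "gripper": 1}, {"tx": 2, "ty": -4.3, "tz": 0, "rx": 0, "ry": 0, "rz": 0, "gripper": 1}, {"tx": 2, "ty": -4.3, "tz": 0, "rx": 0, "ry": 0, "rz": 0, "gripper": 1}, {"tx": 2, "ty": -4.3, "tz": 0, "rx": 0, "ry": 0, "rz": 0, "gripper": 1}, {"tx": 2, "ty": -4.3, "tz": 0, "rx": 0, "ry": 0, "rz": 0, "gripper": 1}, {"tx": 2, "ty": -4.3, "tz": 0, "rx": 0, "ry": 0, "rz": 0, "gripper": 1}, {"tx": 2, "ty": -4.3, "tz": 0, "rx": 0, "ry": 0, "rz": 0, "gripper": 1}, {"tx": 2, "ty": -4.3, "tz": 0, "rx": 0, "ry": 0, "rz": 0, "gripper": 1}], "squeeze": 60}}

```text
clock: 1.6
eef_pos: [346.1, -210.4, 231.6]
tcp_rot: [3.141, -0.001, 0.154]
contact_force: [0.6, -0.3, 0.9]
opening: 0.999
```

>>> {"fn": "move_arm", "kwargs": {"increments": [{"tx": 1.93, "ty": -4.25}, {"tx": 1.93, "ty": -4.25}, {"tx": 1.93, "ty": -4.25}, {"tx": 1.93, "ty": -4.25}, {"tx": 1.93, "ty": -4.25}, {"tx": 1.93, "ty": -4.25}, {"tx": 1.93, "ty": -4.25}, {"tx": 1.93, "ty": -4.25}, {"tx": 1.93, "ty": -4.25}, {"tx": 1.93, "ty": -4.25}, {"tx": 1.93, "ty": -4.25}, {"tx": 1.93, "ty": -4.25}]}}

```text
invalid input
```

```bash
python3 - <<'E'
from h import *
im,d=r.grab_frame("top");print(r.sense()["eef_pos"],r.sense()["tcp_rot"])
P=cloud("top",d)
# knight by colour in gap
hsv=cv2.cvtColor(im,cv2.COLOR_RGB2HSV)
M=(P[...,0]>560)&(P[...,0]<625)&(P[...,1]>-290)&(P[...,1]<-100)&(P[...,2]>6)&(P[...,2]<32)&(hsv[...,1]>100)
M[:, :400]=0
n,l,s,c=cv2.connectedComponentsWithStats(M.astype(np.uint8));print(s)
i=1+s[1:,4].argmax();q=P[l==i];print(cv2.boxPoints(cv2.minAreaRect(q[:,:2].astype(np.float32))).round(),q.mean(0).round(),np.percentile(q[:,2],[5,50,95]))
a=np.radians(9.2);o=np.array([575,-97.]);D=q[:,:2]-o
print("rack frame x",np.percentile(D@[np.cos(a),np.sin(a)],[1,99]),"y",np.percentile(D@[-np.sin(a),np.cos(a)],[1,99]))
for c in ("top","side"):
    for k in r.cut_out("knight",c)[:1]: print(c,k["confidence"],k["bbox"])
v=im[100:330,90:220];w=im[160:300,390:540];save("c2.png",np.hstack([cv2.resize(v,(320,566)),cv2.resize(w,(480,448)).copy() if 0 else cv2.copyMakeBorder(cv2.resize(w,(480,448)),0,118,0,0,0)]))
E
```

```text
[ 346.95107909 -204.78167821  231.258619  ] [-3.13826729e+00 -1.20411630e-03  1.55850017e-01]
[[     0      0    640    480 306940]
 [   444    199     29     17    254]
 [   440    212      3      4      6]]
[[ 577. -167.]
 [ 581. -220.]
 [ 608. -218.]
 [ 604. -165.]] [ 591. -194.   21.] [17.31561993 20.65096012 23.78527674]
rack frame x [-12.28843535  13.48644884] y [-123.23493559  -71.86252359]
top 0.76 [441.2, 197.8, 477.7, 217.7]
side 0.93 [365.9, 387.9, 392.6, 427.9]
```

View pics/c2.png

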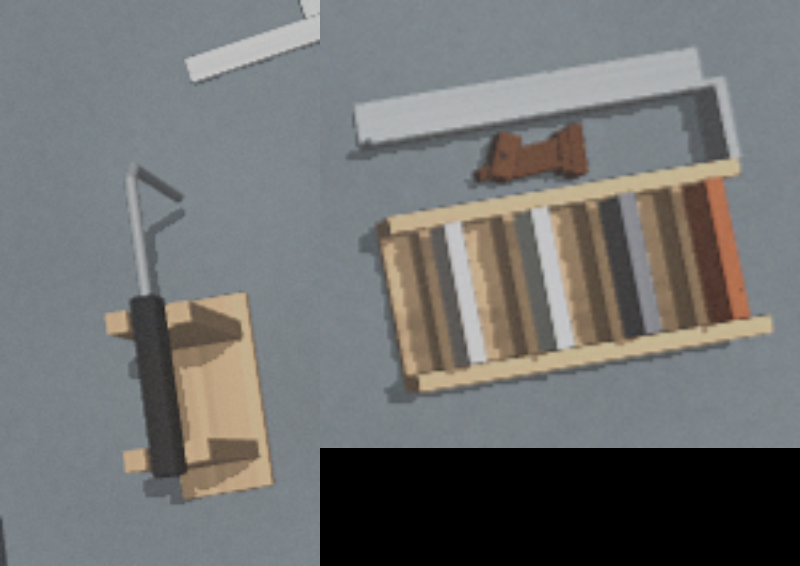

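The crop shows the grip squarely across both posts. The knight lies centred and nearly straight in the gap, foot to the right, with free space of about 60–70 mm before the plate. The shape of the move rows was refused, so I'll use full rows.

>>> {"fn": "move_arm", "kwargs": {"increments": [{"tx": 2.1, "ty": -4.5, "tz": 0, "rx": 0, "ry": 0, "rz": 0, "gripper": 1}, {"tx": 2.1, "ty": -4.5, "tz": 0, "rx": 0, "ry": 0, "rz": 0, "gripper": 1}, {"tx": 2.1, "ty": -4.5, "tz": 0, "rx": 0, "ry": 0, "rz": 0, "gripper": 1}, {"tx": 2.1, "ty": -4.5, "tz": 0, "rx": 0, "ry": 0, "rz": 0, "gripper": 1}, {"tx": 2.1, "ty": -4.5, "tz": 0, "rx": 0, "ry": 0, "rz": 0, "gripper": 1}, {"tx": 2.1, "ty": -4.5, "tz": 0, "rx": 0, "ry": 0, "rz": 0, "gripper": 1}, {"tx": 2.1, "ty": -4.5, "tz": 0, "rx": 0, "ry": 0, "rz": 0, "gripper": 1}, {"tx": 2.1, "ty": -4.5, "tz": 0, "rx": 0, "ry": 0, "rz": 0, "gripper": 1}, {"tx": 2.1, "ty": -4.5, "tz": 0, "rx": 0, "ry": 0, "rz": 0, "gripper": 1}, {"tx": 2.1, "ty": -4.5, "tz": 0, "rx": 0, "ry": 0, "rz": 0, "gripper": 1}, {"tx": 2.1, "ty": -4.5, "tz": 0, "rx": 0, "ry": 0, "rz": 0, "gripper": 1}, {"tx": 0, "ty": -1, "tz": 0, "rx": 0, "ry": 0, "rz": 0, "gripper": 1}], "squeeze": 60}}

```text
clock: 2.95
eef_pos: [498.9, 326.1, 231.0]
tcp_rot: [-3.14, -0.002, 0.156]
contact_force: [0.5, -0.3, 0.6]
opening: 0.997
```

>>> {"fn": "move_arm", "kwargs": {"increments": [{"tx": 0, "ty": 0, "tz": 3, "rx": 0, "ry": 0, "rz": 0, "gripper": 1}, {"tx": 0, "ty": 0, "tz": 3, "rx": 0, "ry": 0, "rz": 0, "gripper": 1}, {"tx": 0, "ty": 0, "tz": 3, "rx": 0, "ry": 0, "rz": 0, "gripper": 1}, {"tx": 0, "ty": 0, "tz": 1.3, "rx": 0, "ry": 0, "rz": 0, "gripper": 1}, {"tx": 0, "ty": 0, "tz": 1, "rx": 0, "ry": 0, "rz": 0, "gripper": 1}, {"tx": 0, "ty": 0, "tz": 0, "rx": 0, "ry": 0, "rz": 0, "gripper": 1}], "squeeze": 60}}

```text
clock: 3.55
eef_pos: [496.4, 321.7, 117.7]
tcp_rot: [3.141, 0.001, 0.154]
contact_force: [-0.1, 0.2, 0.3]
opening: 1.0
```

>>> {"fn": "move_arm", "kwargs": {"increments": [{"tx": 0.15, "ty": -0.8, "tz": 0, "rx": 0, "ry": 0, "rz": 0, "gripper": 1}, {"tx": 0, "ty": 0, "tz": 0, "rx": 0, "ry": 0, "rz": 0, "gripper": 1}, {"tx": 0, "ty": 0, "tz": 0, "rx": 0, "ry": 0, "rz": 0, "gripper": -1}, {"tx": 0, "ty": 0, "tz": 0, "rx": 0, "ry": 0, "rz": 0, "gripper": -1}, {"tx": 0, "ty": 0, "tz": 0, "rx": 0, "ry": 0, "rz": 0, "gripper": -1}, {"tx": 0, "ty": 0, "tz": 0, "rx": 0, "ry": 0, "rz": 0, "gripper": -1}, {"tx": 0, "ty": 0, "tz": 0, "rx": 0, "ry": 0, "rz": 0, "gripper": -1}, {"tx": 0, "ty": 0, "tz": 0, "rx": 0, "ry": 0, "rz": 0, "gripper": -1}, {"tx": 0, "ty": 0, "tz": 0, "rx": 0, "ry": 0, "rz": 0, "gripper": -1}, {"tx": 0, "ty": 0, "tz": 0, "rx": 0, "ry": 0, "rz": 0, "gripper": -1}], "squeeze": 60}}

```text
clock: 4.55
eef_pos: [496.6, 330.6, 118.5]
tcp_rot: [-3.142, -0.0, 0.155]
contact_force: [-0.4, -0.2, 5.3]
opening: 0.206
```

>>> {"fn": "move_arm", "kwargs": {"increments": [{"tx": 0, "ty": 0, "tz": -0.5, "rx": 0, "ry": 0, "rz": 0, "gripper": -1}, {"tx": 0, "ty": 0, "tz": -1, "rx": 0, "ry": 0, "rz": 0, "gripper": -1}, {"tx": 0, "ty": 0, "tz": -2, "rx": 0, "ry": 0, "rz": 0, "gripper": -1}, {"tx": 0, "ty": 0, "tz": -2.5, "rx": 0, "ry": 0, "rz": 0, "gripper": -1}, {"tx": 0, "ty": 0, "tz": -2.5, "rx": 0, "ry": 0, "rz": 0, "gripper": -1}, {"tx": 0, "ty": 0, "tz": -2, "rx": 0, "ry": 0, "rz": 0, "gripper": -1}, {"tx": 0, "ty": 0, "tz": -1, "rx": 0, "ry": 0, "rz": 0, "gripper": -1}, {"tx": 0, "ty": 0, "tz": 0, "rx": 0, "ry": 0, "rz": 0, "gripper": -1}], "squeeze": 60}}

```text
clock: 5.35
eef_pos: [497.1, 331.0, 234.9]
tcp_rot: [-3.14, -0.002, 0.155]
contact_force: [0.6, -0.2, -1.8]
opening: 0.2
```

```bash
cat > rod.py <<'E'
from h import *
def rodcheck():
    s=r.sense();p=s["eef_pos"];yaw=s["tcp_rot"][2];print(p.round(1),s["tcp_rot"].round(3),s["contact_force"].round(1),s["opening"])
    R=lambda v:p+np.array([np.cos(yaw)*v[0]-np.sin(yaw)*v[1],np.sin(yaw)*v[0]+np.cos(yaw)*v[1],v[2]])
    e=R([150,0,19-110]);print("tip nominal",e.round(1))
    ims={}
    o=[]
    for c in ("top","side"):
        im,d=r.grab_frame(c);ims[c]=im
        print(c,"expected px",np.round(proj(c,e),1),[(np.round(x["location"],1),round(x["confidence"],2)) for x in r.place_of("rod_tip",c)[:2]])
        t=r.place_of("rod_tip",c)
        if t: o.append(ray(c,*t[0]["location"]))
    if len(o)==2:
        (a,u),(b,v)=o;k=np.linalg.lstsq(np.c_[u,-v],b-a,rcond=None)[0];print("triang",((a+u*k[0]+b+v*k[1])/2).round(1),"miss",np.linalg.norm(a+u*k[0]-b-v*k[1]).round(1))
    return ims
E
python3 - <<'E'
from rod import *
ims=rodcheck();save("top3.png",ims["top"])
s=ims["side"];save("s3.png",cv2.resize(s[60:260,200:450],(750,600)))
E
```

```text
[497.1 331.  234.9] [-3.14e+00 -2.00e-03  1.55e-01] [ 0.6 -0.2 -1.8] 0.19993293838672158
tip nominal [645.3 354.2 143.9]
top expected px [166.3 140.9] [(array([167.6, 138.6]), 0.9)]
side expected px [167.  368.8] [(array([165.9, 369.3]), 0.75)]
triang [645.  357.7 144.7] miss 3.8
```

View pics/s3.png

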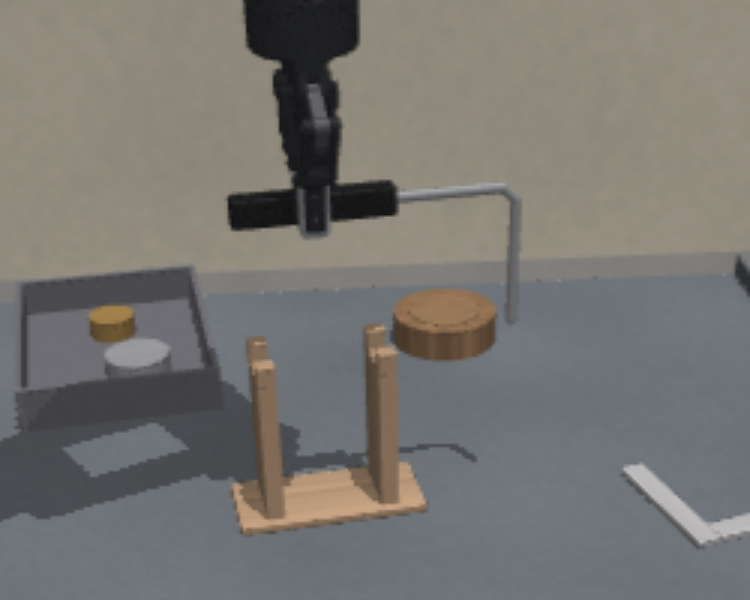

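The side view shows the rod held level and clear of the cradle, with the tip near (513,320) in the crop. That agrees with the nominal tip to about 3 mm. Next I carry it over the gap.

>>> {"fn": "move_arm", "kwargs": {"increments": [{"tx": -0.4, "ty": 2, "tz": 0, "rx": 0, "ry": 0, "rz": 0, "gripper": -1}, {"tx": -0.9, "ty": 4, "tz": 0, "rx": 0, "ry": 0, "rz": 0, "gripper": -1}, {"tx": -0.9, "ty": 4, "tz": 0, "rx": 0, "ry": 0, "rz": 0, "gripper": -1}, {"tx": -0.9, "ty": 4, "tz": 0, "rx": 0, "ry": 0, "rz": 0, "gripper": -1}, {"tx": -0.9, "ty": 4, "tz": 0, "rx": 0, "ry": 0, "rz": 0, "gripper": -1}, {"tx": -0.9, "ty": 4, "tz": 0, "rx": 0, "ry": 0, "rz": 0, "gripper": -1}, {"tx": -0.9, "ty": 4, "tz": 0, "rx": 0, "ry": 0, "rz": 0, "gripper": -1}, {"tx": -0.9, "ty": 4, "tz": 0, "rx": 0, "ry": 0, "rz": 0, "gripper": -1}, {"tx": -0.9, "ty": 4, "tz": 0, "rx": 0, "ry": 0, "rz": 0, "gripper": -1}, {"tx": -0.9, "ty": 4, "tz": 0, "rx": 0, "ry": 0, "rz": 0, "gripper": -1}, {"tx": -0.9, "ty": 4, "tz": 0, "rx": 0, "ry": 0, "rz": 0, "gripper": -1}, {"tx": -0.9, "ty": 4, "tz": 0, "rx": 0, "ry": 0, "rz": 0, "gripper": -1}], "squeeze": 60}}

```text
clock: 6.85
eef_pos: [464.5, -141.8, 233.0]
tcp_rot: [-3.142, 0.001, 0.155]
contact_force: [0.1, 0.3, -1.7]
opening: 0.199
```

>>> {"fn": "move_arm", "kwargs": {"increments": [{"tx": -0.9, "ty": 4, "tz": 0, "rx": 0, "ry": 0, "rz": 0, "gripper": -1}, {"tx": -0.9, "ty": 4, "tz": 0, "rx": 0, "ry": 0, "rz": 0, "gripper": -1}, {"tx": -0.9, "ty": 4, "tz": 0, "rx": 0, "ry": 0, "rz": 0, "gripper": -1}, {"tx": -0.6, "ty": 2, "tz": 0, "rx": 0, "ry": 0, "rz": 0, "gripper": -1}, {"tx": 0, "ty": 0, "tz": 0, "rx": 0, "ry": 0, "rz": 0, "gripper": -1}, {"tx": 0, "ty": 0, "tz": 0, "rx": 0, "ry": 0, "rz": 0, "gripper": -1}], "squeeze": 60}}

```text
clock: 7.45
eef_pos: [453.8, -283.3, 232.8]
tcp_rot: [-3.141, 0.001, 0.153]
contact_force: [-0.0, -0.8, -1.2]
opening: 0.205
```

```bash
python3 - <<'E'
from rod import *
ims=rodcheck()
s=ims["side"];save("s4.png",np.hstack([cv2.resize(s[300:480,270:470],(420,378)),cv2.resize(ims["top"][150:300,390:540],(378,378))]))
a=np.radians(9.2);R2=np.array([[np.cos(a),-np.sin(a)],[np.sin(a),np.cos(a)]])
for y in (0,-60,-130,-165,-200):
  w=np.r_[R2@[0,y]+[575,-97],0];print(y,w.round(),"top",np.round(proj("top",w)),"side",np.round(proj("side",w)))
E
```

```text
[ 453.8 -283.3  232.8] [-3.141e+00  1.000e-03  1.530e-01] [-0.  -0.8 -1.2] 0.20503440907957204
tip nominal [ 602.  -260.4  141.8]
top expected px [189.8 519.3] [(array([189. , 518.4]), 0.92), (array([209.3, 451.3]), 0.16)]
side expected px [387.6 399.5] [(array([384.3, 399.1]), 0.63)]
triang [ 602.2 -257.7  144.7] miss 0.9
0 [575. -97.   0.] top [218. 404.] side [363. 360.]
-60 [ 585. -156.    0.] top [213. 435.] side [391. 370.]
-130 [ 596. -225.    0.] top [207. 472.] side [430. 384.]
-165 [ 601. -260.    0.] top [204. 490.] side [452. 392.]
-200 [ 607. -294.    0.] top [201. 508.] side [476. 400.]
```

View pics/s4.png

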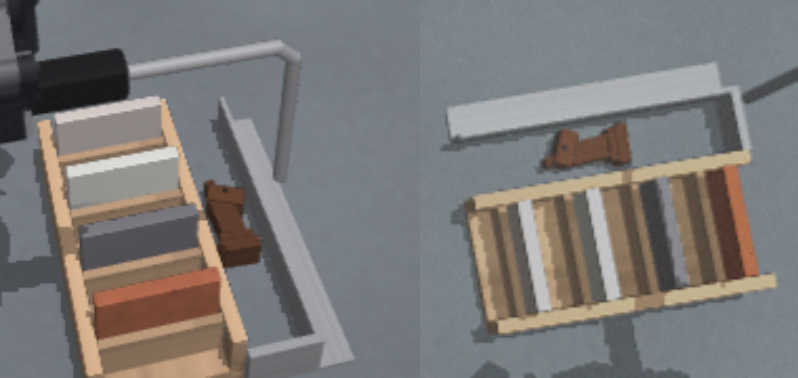

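The side crop shows the knight with its foot at about (243,262). The tip hangs over the gap, aiming at y ≈ -165, midway between foot and plate. Now I lower it.

>>> {"fn": "move_arm", "kwargs": {"increments": [{"tx": 0, "ty": 0, "tz": 2.5, "rx": 0, "ry": 0, "rz": 0, "gripper": -1}, {"tx": 0, "ty": 0, "tz": 2.5, "rx": 0, "ry": 0, "rz": 0, "gripper": -1}, {"tx": 0, "ty": 0, "tz": 2.0, "rx": 0, "ry": 0, "rz": 0, "gripper": -1}, {"tx": 0, "ty": 0, "tz": 1, "rx": 0, "ry": 0, "rz": 0, "gripper": -1}, {"tx": 0, "ty": 0, "tz": 1, "rx": 0, "ry": 0, "rz": 0, "gripper": -1}, {"tx": 0, "ty": 0, "tz": 1, "rx": 0, "ry": 0, "rz": 0, "gripper": -1}, {"tx": 0, "ty": 0, "tz": 0, "rx": 0, "ry": 0, "rz": 0, "gripper": -1}], "squeeze": 60}}

```text
clock: 8.45
eef_pos: [454.4, -282.8, 132.4]
tcp_rot: [-3.141, 0.001, 0.155]
contact_force: [-0.3, -0.0, -1.1]
opening: 0.2
```

```bash
python3 - <<'E'
from rod import *
ims=rodcheck()
s=ims["side"];save("s5.png",np.hstack([cv2.resize(s[340:480,320:460],(420,420)),cv2.resize(ims["top"][150:300,390:540],(378,420))]))
E
```

```text
[ 454.4 -282.8  132.4] [-3.141e+00  1.000e-03  1.550e-01] [-0.3 -0.  -1.1] 0.19962505025276556
tip nominal [ 602.6 -259.7   41.4]
top expected px [199.5 497.5] [(array([198. , 498.4]), 0.6), (array([282.6, 539. ]), 0.22)]
side expected px [434.7 394.5] [(array([431.6, 395.9]), 0.64)]
triang [ 604.2 -259.2   47.7] miss 0.1
```

View pics/s5.png

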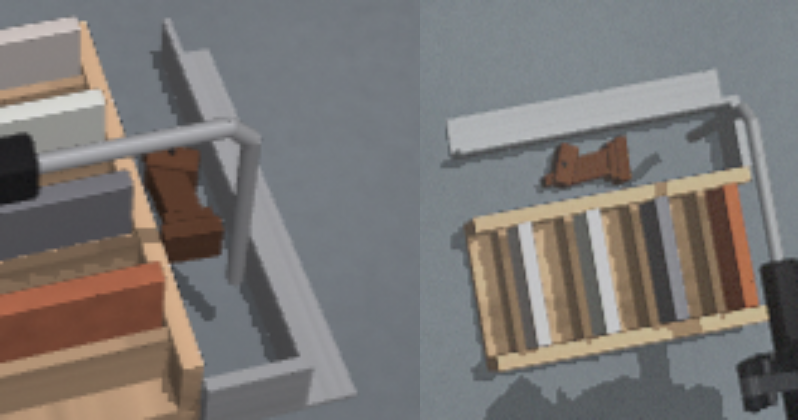

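The tip, at about (237,280) in the crop, hangs just behind the foot and inside the gap line. I'll lower it to about 9 mm.

>>> {"fn": "move_arm", "kwargs": {"increments": [{"tx": -0.2, "ty": 0, "tz": 0.5, "rx": 0, "ry": 0, "rz": 0, "gripper": -1}, {"tx": 0, "ty": 0, "tz": 0.7, "rx": 0, "ry": 0, "rz": 0, "gripper": -1}, {"tx": 0, "ty": 0, "tz": 0.7, "rx": 0, "ry": 0, "rz": 0, "gripper": -1}, {"tx": 0, "ty": 0, "tz": 0.7, "rx": 0, "ry": 0, "rz": 0, "gripper": -1}, {"tx": 0, "ty": 0, "tz": 0.6, "rx": 0, "ry": 0, "rz": 0, "gripper": -1}, {"tx": 0, "ty": 0, "tz": 0, "rx": 0, "ry": 0, "rz": 0, "gripper": -1}], "squeeze": 60}}

```text
clock: 9.35
eef_pos: [452.1, -283.1, 100.1]
tcp_rot: [-3.14, 0.001, 0.155]
contact_force: [-0.1, 0.3, -1.5]
opening: 0.199
```

```bash
python3 - <<'E'
from rod import *
ims=rodcheck()
s=ims["side"];save("s6.png",np.hstack([cv2.resize(s[340:480,320:460],(420,420)),cv2.resize(ims["top"][150:300,390:540],(378,420))]))
E
```

```text
[ 452.1 -283.1  100.1] [-3.14e+00  1.00e-03  1.55e-01] [-0.1  0.3 -1.5] 0.19903124903359115
tip nominal [ 600.3 -259.9    9.1]
top expected px [203.5 491.8] [(array([203.6, 492.3]), 0.56)]
side expected px [448.5 391.4] [(array([445.3, 391.5]), 0.86)]
triang [ 599.7 -258.9   15.2] miss 1.2
```

View pics/s6.png

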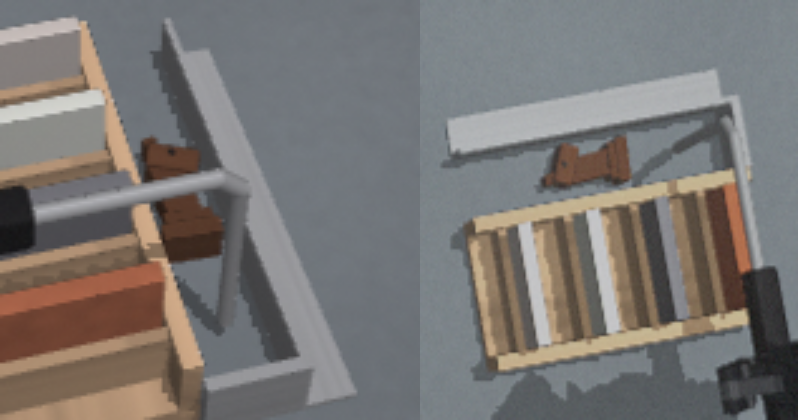

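The tip is in the gap behind the foot, at about (225,328) in the crop, clear of both walls. Now I draw towards the mouth.

>>> {"fn": "move_arm", "kwargs": {"increments": [{"tx": 0, "ty": -0.5, "tz": 0.2, "rx": 0, "ry": 0, "rz": 0, "gripper": -1}, {"tx": 0, "ty": -0.8, "tz": 0, "rx": 0, "ry": 0, "rz": 0, "gripper": -1}, {"tx": 0, "ty": -0.8, "tz": 0, "rx": 0, "ry": 0, "rz": 0, "gripper": -1}, {"tx": 0, "ty": -0.6, "tz": 0, "rx": 0, "ry": 0, "rz": 0, "gripper": -1}, {"tx": 0, "ty": -0.4, "tz": 0, "rx": 0, "ry": 0, "rz": 0, "gripper": -1}, {"tx": 0, "ty": -0.4, "tz": 0, "rx": 0, "ry": 0, "rz": 0, "gripper": -1}, {"tx": 0, "ty": -0.6, "tz": 0, "rx": 0, "ry": 0, "rz": 0, "gripper": -1}, {"tx": 0, "ty": -0.6, "tz": 0, "rx": 0, "ry": 0, "rz": 0, "gripper": -1}, {"tx": 0, "ty": -0.6, "tz": 0, "rx": 0, "ry": 0, "rz": 0, "gripper": -1}, {"tx": 0, "ty": -0.6, "tz": 0, "rx": 0, "ry": 0, "rz": 0, "gripper": -1}, {"tx": 0, "ty": -0.6, "tz": 0, "rx": 0, "ry": 0, "rz": 0, "gripper": -1}, {"tx": 0, "ty": -0.4, "tz": 0, "rx": 0, "ry": 0, "rz": 0, "gripper": -1}], "squeeze": 60}}

```text
clock: 10.85
eef_pos: [442.0, -214.7, 99.3]
tcp_rot: [-3.142, 0.0, 0.155]
contact_force: [0.2, -0.0, -1.1]
opening: 0.2
```

```bash
cat > kn.py <<'E'
from rod import *
a=np.radians(9.2);X=np.array([np.cos(a),np.sin(a)]);Y=np.array([-np.sin(a),np.cos(a)])
def knight():
    s=r.sense();p=s["eef_pos"];t=p[:2]+150*np.array([np.cos(s["tcp_rot"][2]),np.sin(s["tcp_rot"][2])])-[575,-97];print("tip rack",(t@X).round(1),(t@Y).round(1),"z",(p[2]-91).round(1),s["contact_force"].round(1))
    ims={}
    for c in ("top","side"):
        im,d=r.grab_frame(c);ims[c]=im;P=cloud(c,d)
        for k in r.cut_out("knight",c)[:1]:
            v,u=np.nonzero(k["mask"]);Q=np.array([at_z(c,i,j,20 if c=="top" else 11) for i,j in zip(v,u)])[:,:2]
            D=Q-[575,-97];x=D@X;y=D@Y
            print(c,round(k["confidence"],2),"n",len(v),"knight rack x",np.percentile(x,[1,99]).round(1),"y",np.percentile(y,[1,99]).round(1))
            b=y<y.min()+12;h=y>y.max()-15;print("   foot x",np.percentile(x[b],[2,98]).round(1),"head x",np.percentile(x[h],[2,98]).round(1))
    return ims
E
python3 - <<'E'
from kn import *
ims=knight()
s=ims["side"];save("s7.png",np.hstack([cv2.resize(s[320:480,300:460],(420,420)),cv2.resize(ims["top"][150:300,390:540],(378,420))]))
E
```

```text
tip rack -0.2 -95.8 z 8.3 [ 0.2 -0.  -1.1]
top 0.96 n 423 knight rack x [-15.2  14.8] y [-90.3 -29.4]
   foot x [-15.8  14.1] head x [-10.8  11.9]
side 0.92 n 514 knight rack x [-11.   18.4] y [-93.5 -25.3]
   foot x [-11.4  17.3] head x [-7.3 17.3]
```

View pics/s7.png

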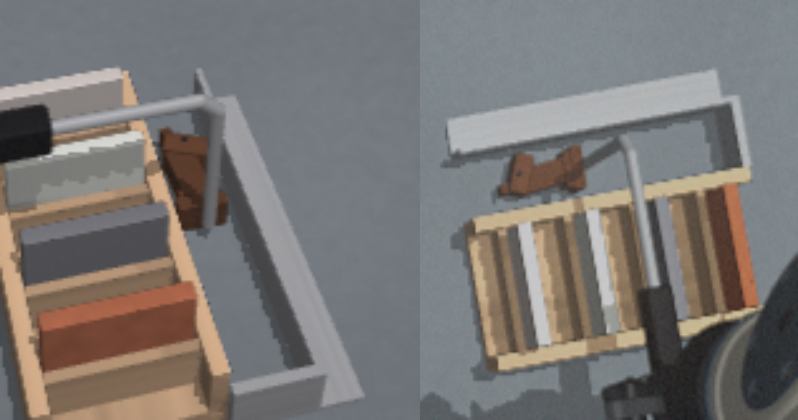

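The rod is pushing on the foot centre. Knight y -91 to -29, straight and centred. Continuing.

>>> {"fn": "move_arm", "kwargs": {"increments": [{"tx": 0, "ty": -0.4, "tz": 0, "rx": 0, "ry": 0, "rz": 0, "gripper": -1}, {"tx": 0, "ty": -0.6, "tz": 0, "rx": 0, "ry": 0, "rz": 0, "gripper": -1}, {"tx": 0, "ty": -0.6, "tz": 0, "rx": 0, "ry": 0, "rz": 0, "gripper": -1}, {"tx": 0, "ty": -0.6, "tz": 0, "rx": 0, "ry": 0, "rz": 0, "gripper": -1}, {"tx": 0, "ty": -0.6, "tz": 0, "rx": 0, "ry": 0, "rz": 0, "gripper": -1}, {"tx": 0, "ty": -0.6, "tz": 0, "rx": 0, "ry": 0, "rz": 0, "gripper": -1}, {"tx": 0, "ty": -0.6, "tz": 0, "rx": 0, "ry": 0, "rz": 0, "gripper": -1}, {"tx": 0, "ty": -0.6, "tz": 0, "rx": 0, "ry": 0, "rz": 0, "gripper": -1}, {"tx": 0, "ty": -0.6, "tz": 0, "rx": 0, "ry": 0, "rz": 0, "gripper": -1}, {"tx": 0, "ty": -0.6, "tz": 0, "rx": 0, "ry": 0, "rz": 0, "gripper": -1}, {"tx": 0, "ty": -0.4, "tz": 0, "rx": 0, "ry": 0, "rz": 0, "gripper": -1}, {"tx": 0, "ty": -0.2, "tz": 0, "rx": 0, "ry": 0, "rz": 0, "gripper": -1}], "squeeze": 60}}

```text
clock: 12.25
eef_pos: [432.1, -151.6, 99.3]
tcp_rot: [-3.142, 0.0, 0.155]
contact_force: [0.4, 0.2, -0.2]
opening: 0.195
```

```bash
python3 - <<'E'
from kn import *
ims=knight()
E
```

```text
tip rack 0.2 -31.9 z 8.3 [ 0.4  0.2 -0.2]
top 0.76 n 385 knight rack x [-14.9  11.8] y [-25.6  31.7]
   foot x [-14.6  12.7] head x [-14.8   8.9]
side 0.81 n 427 knight rack x [-12.   16.5] y [-31.6  36.5]
   foot x [-11.6  15.8] head x [-11.5  15.4]
```

>>> {"fn": "move_arm", "kwargs": {"increments": [{"tx": 0, "ty": -0.4, "tz": 0, "rx": 0, "ry": 0, "rz": 0, "gripper": -1}, {"tx": 0, "ty": -0.5, "tz": 0, "rx": 0, "ry": 0, "rz": 0, "gripper": -1}, {"tx": 0, "ty": -0.5, "tz": 0, "rx": 0, "ry": 0, "rz": 0, "gripper": -1}, {"tx": 0, "ty": -0.5, "tz": 0, "rx": 0, "ry": 0, "rz": 0, "gripper": -1}, {"tx": 0, "ty": -0.5, "tz": 0, "rx": 0, "ry": 0, "rz": 0, "gripper": -1}, {"tx": 0, "ty": -0.5, "tz": 0, "rx": 0, "ry": 0, "rz": 0, "gripper": -1}, {"tx": 0, "ty": -0.5, "tz": 0, "rx": 0, "ry": 0, "rz": 0, "gripper": -1}, {"tx": 0, "ty": -0.5, "tz": 0, "rx": 0, "ry": 0, "rz": 0, "gripper": -1}, {"tx": 0, "ty": -0.5, "tz": 0, "rx": 0, "ry": 0, "rz": 0, "gripper": -1}, {"tx": 0, "ty": -0.4, "tz": 0, "rx": 0, "ry": 0, "rz": 0, "gripper": -1}, {"tx": 0, "ty": -0.3, "tz": 0, "rx": 0, "ry": 0, "rz": 0, "gripper": -1}, {"tx": 0, "ty": -0.2, "tz": 0, "rx": 0, "ry": 0, "rz": 0, "gripper": -1}], "squeeze": 60}}

```text
clock: 13.65
eef_pos: [424.0, -99.4, 99.3]
tcp_rot: [-3.142, 0.0, 0.155]
contact_force: [0.0, 0.5, -1.0]
opening: 0.198
```

```bash
python3 - <<'E'
from kn import *
ims=knight()
s=ims["side"];save("s8.png",np.hstack([cv2.resize(s[300:440,290:430],(420,420)),cv2.resize(ims["top"][150:300,360:510],(378,420))]))
E
```

```text
tip rack 0.5 20.9 z 8.3 [ 0.   0.5 -1. ]
top 0.61 n 350 knight rack x [-22.4  10.7] y [26.  80.6]
   foot x [-14.3  11.7] head x [-22.7   2.9]
side 0.61 n 430 knight rack x [-22.3  17.2] y [18.8 87.5]
   foot x [-11.4  15.1] head x [-22.    7.7]
```

View pics/s8.png

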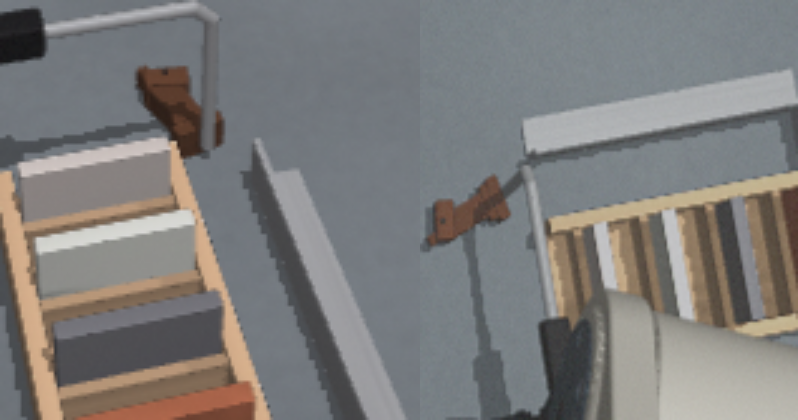

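The knight is out in front of the mouth, turned about 15°, and its trailing corner is about 20 mm clear. I'll push about 8 mm more at the trailing side for margin.

>>> {"fn": "move_arm", "kwargs": {"increments": [{"tx": 0, "ty": 0.4, "tz": 0, "rx": 0, "ry": 0, "rz": 0, "gripper": -1}, {"tx": -0.6, "ty": 0.4, "tz": 0, "rx": 0, "ry": 0, "rz": 0, "gripper": -1}, {"tx": 0, "ty": -0.4, "tz": 0, "rx": 0, "ry": 0, "rz": 0, "gripper": -1}, {"tx": 0, "ty": -0.4, "tz": 0, "rx": 0, "ry": 0, "rz": 0, "gripper": -1}, {"tx": 0, "ty": -0.3, "tz": 0, "rx": 0, "ry": 0, "rz": 0, "gripper": -1}, {"tx": 0, "ty": -0.3, "tz": 0, "rx": 0, "ry": 0, "rz": 0, "gripper": -1}, {"tx": 0, "ty": -0.2, "tz": 0, "rx": 0, "ry": 0, "rz": 0, "gripper": -1}, {"tx": 0, "ty": 0, "tz": 0, "rx": 0, "ry": 0, "rz": 0, "gripper": -1}, {"tx": 0, "ty": 0, "tz": 0, "rx": 0, "ry": 0, "rz": 0, "gripper": -1}], "squeeze": 60}}

```text
clock: 14.75
eef_pos: [416.9, -92.6, 99.3]
tcp_rot: [-3.142, 0.0, 0.155]
contact_force: [-0.0, 0.1, -0.7]
opening: 0.203
```

```bash
python3 - <<'E'
from kn import *
ims=knight()
E
```

```text
tip rack -5.4 28.8 z 8.3 [-0.   0.1 -0.7]
top 0.73 n 393 knight rack x [-23.   11.3] y [34.9 92. ]
   foot x [-15.8  12.2] head x [-23.7   3.7]
side 0.61 n 442 knight rack x [-21.9  18.1] y [29.2 97.9]
   foot x [-14.5  14.2] head x [-22.5   6.8]
```

>>> {"fn": "move_arm", "kwargs": {"increments": [{"tx": 0, "ty": 0.4, "tz": 0, "rx": 0, "ry": 0, "rz": 0, "gripper": -1}, {"tx": 0, "ty": 0.4, "tz": 0, "rx": 0, "ry": 0, "rz": 0, "gripper": -1}, {"tx": 0, "ty": 0, "tz": 0, "rx": 0, "ry": 0, "rz": 0, "gripper": -1}, {"tx": 0, "ty": 0, "tz": -0.6, "rx": 0, "ry": 0, "rz": 0, "gripper": -1}, {"tx": 0, "ty": 0, "tz": -1.5, "rx": 0, "ry": 0, "rz": 0, "gripper": -1}, {"tx": 0, "ty": 0, "tz": -2.5, "rx": 0, "ry": 0, "rz": 0, "gripper": -1}, {"tx": 0, "ty": 0, "tz": -3, "rx": 0, "ry": 0, "rz": 0, "gripper": -1}, {"tx": 0, "ty": 0, "tz": -3, "rx": 0, "ry": 0, "rz": 0, "gripper": -1}, {"tx": 0, "ty": 0, "tz": -2, "rx": 0, "ry": 0, "rz": 0, "gripper": -1}, {"tx": 0, "ty": 0, "tz": -1, "rx": 0, "ry": 0, "rz": 0, "gripper": -1}, {"tx": 0, "ty": 0, "tz": 0, "rx": 0, "ry": 0, "rz": 0, "gripper": -1}], "squeeze": 60}}

```text
clock: 16.05
eef_pos: [418.7, -100.8, 236.5]
tcp_rot: [3.141, -0.002, 0.155]
contact_force: [-0.4, -0.7, -2.2]
opening: 0.202
```

>>> {"fn": "move_arm", "kwargs": {"increments": [{"tx": 0.6, "ty": -1.7, "tz": 0, "rx": 0, "ry": 0, "rz": 0, "gripper": -1}, {"tx": 1.3, "ty": -3.8, "tz": 0, "rx": 0, "ry": 0, "rz": 0, "gripper": -1}, {"tx": 1.3, "ty": -3.8, "tz": 0, "rx": 0, "ry": 0, "rz": 0, "gripper": -1}, {"tx": 1.3, "ty": -3.8, "tz": 0, "rx": 0, "ry": 0, "rz": 0, "gripper": -1}, {"tx": 1.3, "ty": -3.8, "tz": 0, "rx": 0, "ry": 0, "rz": 0, "gripper": -1}, {"tx": 1.3, "ty": -3.8, "tz": 0, "rx": 0, "ry": 0, "rz": 0, "gripper": -1}, {"tx": 1.3, "ty": -3.8, "tz": 0, "rx": 0, "ry": 0, "rz": 0, "gripper": -1}, {"tx": 1.3, "ty": -3.8, "tz": 0, "rx": 0, "ry": 0, "rz": 0, "gripper": -1}, {"tx": 1.3, "ty": -3.8, "tz": 0, "rx": 0, "ry": 0, "rz": 0, "gripper": -1}, {"tx": 1.3, "ty": -3.8, "tz": 0, "rx": 0, "ry": 0, "rz": 0, "gripper": -1}, {"tx": 1.3, "ty": -3.8, "tz": 0, "rx": 0, "ry": 0, "rz": 0, "gripper": -1}, {"tx": 0.6, "ty": -1.7, "tz": 0, "rx": 0, "ry": 0, "rz": 0, "gripper": -1}], "squeeze": 60}}

```text
clock: 17.25
eef_pos: [494.1, 333.0, 233.4]
tcp_rot: [3.142, 0.002, 0.157]
contact_force: [-0.5, -0.2, -2.2]
opening: 0.2
```

>>> {"fn": "move_arm", "kwargs": {"increments": [{"tx": 0, "ty": 0, "tz": 0, "rx": 0, "ry": 0, "rz": 0, "gripper": -1}, {"tx": 0, "ty": 0, "tz": 0, "rx": 0, "ry": 0, "rz": 0, "gripper": -1}], "squeeze": 60}}

```text
clock: 17.45
eef_pos: [493.7, 329.4, 233.9]
tcp_rot: [3.14, 0.002, 0.156]
contact_force: [-0.4, -0.8, -1.6]
opening: 0.203
```

```bash
python3 - <<'E'
from rod import *
from kn import *
ims=rodcheck();knight()
s=r.sense();d=np.array([496.6,330.6])-s["eef_pos"][:2];y=s["tcp_rot"][2]
print("to go tx,ty mm",d@[np.cos(y),np.sin(y)],d@[np.sin(y),-np.cos(y)],"z",s["eef_pos"][2]-118.5)
E
```

```text
[493.7 329.4 233.9] [3.14e+00 2.00e-03 1.56e-01] [-0.4 -0.8 -1.6] 0.2025700759017004
tip nominal [641.9 352.7 142.9]
top expected px [168.5 142. ] [(array([166.7, 143.1]), 0.76)]
side expected px [167.8 367.4] [(array([164.8, 367. ]), 0.78)]
triang [641.1 347.2 153.3] miss 2.5
tip rack 138.8 432.8 z 144.5 [ 0.5  0.3 -1.5]
top 0.8 n 433 knight rack x [-24.7  12.9] y [34.4 93.7]
   foot x [-16.1  14. ] head x [-25.2   2.9]
side 0.91 n 507 knight rack x [-21.9  16.2] y [27.3 98.1]
   foot x [-14.4  12.4] head x [-22.7   7.7]
to go tx,ty mm 2.0203284182551386 -0.2532494522014251 z 116.96796830621116
```

```bash
cat > rl.py <<'E'
from h import *
def rl(z0,z1):
    im,d=r.grab_frame("top");P=cloud("top",d);s=r.sense()
    M=(P[...,0]>562)&(P[...,0]<638)&(P[...,1]>290)&(P[...,1]<400)&(P[...,2]>z0)&(P[...,2]<z1);q=P[M]
    v=cv2.fitLine(q[:,:2].astype(np.float32),cv2.DIST_HUBER,0,.01,.01).ravel();print(len(q),"rod yaw deg",np.degrees(np.arctan(v[1]/v[0])).round(2),"y at x=600",(v[3]+(600-v[2])*v[1]/v[0]).round(1))
    w=cv2.fitLine(q[:,[0,2]].astype(np.float32),cv2.DIST_HUBER,0,.01,.01).ravel();print("pitch deg",np.degrees(np.arctan(w[1]/w[0])).round(2),"z at 600",w[3]+(600-w[2])*w[1]/w[0])
    print(s["eef_pos"].round(1),s["tcp_rot"].round(3));return im
E
python3 - <<'E'
from rl import *
rl(236,275)
E
```

```text
322 rod yaw deg 9.3 y at x=600 345.9
pitch deg 0.09 z at 600 257.20697
[494.6 330.2 235.4] [-3.141 -0.     0.155]
```

>>> {"fn": "move_arm", "kwargs": {"increments": [{"tx": 0.2, "ty": -0.05, "tz": 2, "rx": 0, "ry": 0, "rz": 0, "gripper": -1}, {"tx": 0, "ty": 0, "tz": 2.5, "rx": 0, "ry": 0, "rz": 0, "gripper": -1}, {"tx": 0, "ty": 0, "tz": 2.5, "rx": 0, "ry": 0, "rz": 0, "gripper": -1}, {"tx": 0, "ty": 0, "tz": 1.5, "rx": 0, "ry": 0, "rz": 0, "gripper": -1}, {"tx": 0, "ty": 0, "tz": 0, "rx": 0, "ry": 0, "rz": 0, "gripper": -1}, {"tx": 0, "ty": 0, "tz": 0, "rx": 0, "ry": 0, "rz": 0, "gripper": -1}], "squeeze": 60}}

```text
clock: 18.6
eef_pos: [496.7, 331.3, 150.8]
tcp_rot: [-3.141, -0.0, 0.155]
contact_force: [0.7, 0.8, -1.1]
opening: 0.199
```

```bash
python3 - <<'E'
from rl import *
im=rl(150,190)
s,_=r.grab_frame("side");save("s9.png",np.hstack([cv2.resize(s[130:260,260:390],(400,400)),cv2.resize(im[150:310,90:250],(400,400))]))
E
```

```text
253 rod yaw deg 9.04 y at x=600 347.4
pitch deg -0.51 z at 600 172.4757
[497.1 331.6 151.3] [-3.141e+00 -1.000e-03  1.550e-01]
```

View pics/s9.png

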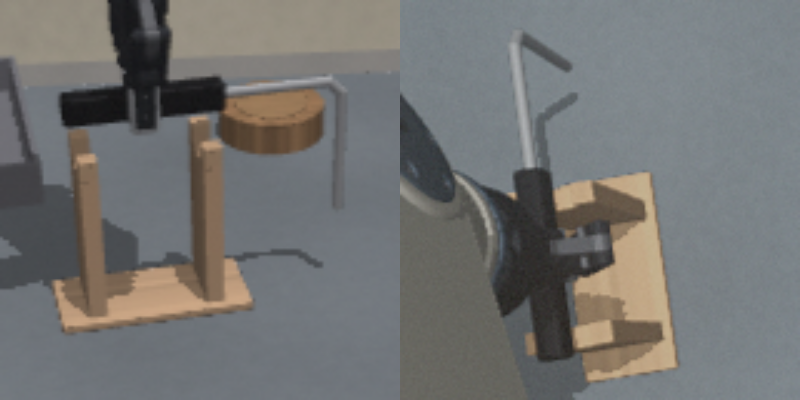

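The grip is level and directly above both notches. Lowering it in.

>>> {"fn": "move_arm", "kwargs": {"increments": [{"tx": 0, "ty": 0, "tz": 1, "rx": 0, "ry": 0, "rz": 0, "gripper": -1}, {"tx": 0, "ty": 0, "tz": 1, "rx": 0, "ry": 0, "rz": 0, "gripper": -1}, {"tx": 0, "ty": 0, "tz": 0.6, "rx": 0, "ry": 0, "rz": 0, "gripper": -1}, {"tx": 0, "ty": 0, "tz": 0.3, "rx": 0, "ry": 0, "rz": 0, "gripper": -1}, {"tx": 0, "ty": 0, "tz": 0.2, "rx": 0, "ry": 0, "rz": 0, "gripper": -1}, {"tx": 0, "ty": 0, "tz": 0, "rx": 0, "ry": 0, "rz": 0, "gripper": -1}, {"tx": 0, "ty": 0, "tz": 0, "rx": 0, "ry": 0, "rz": 0, "gripper": -1}], "squeeze": 60}}

```text
clock: 19.4
eef_pos: [496.6, 331.2, 119.5]
tcp_rot: [-3.141, -0.0, 0.155]
contact_force: [0.4, -0.2, -1.1]
opening: 0.201
```

```bash
python3 - <<'E'
from rl import *
im=rl(125,160)
for i in range(4): r.grab_frame("top");s=r.sense();print(s["eef_pos"].round(1),s["contact_force"].round(1),s["wrist_torque"].round(2))
E
```

```text
234 rod yaw deg 9.1 y at x=600 347.2
pitch deg -0.21 z at 600 141.1099
[496.6 331.3 119.5] [-3.141 -0.     0.155]
[496.6 331.2 119.6] [-0.4 -0.1 -1.8] [-0.02  0.08  0.07]
[496.6 331.2 119.6] [-0.4 -0.2 -2.5] [0.04 0.07 0.01]
[496.6 331.2 119.6] [ 0.3  0.3 -0.9] [ 0.05  0.03 -0.01]
[496.6 331.2 119.5] [ 0.8 -0.2 -1.5] [ 0.    0.03 -0.  ]
```

>>> {"fn": "move_arm", "kwargs": {"increments": [{"tx": 0, "ty": 0, "tz": 0.1, "rx": 0, "ry": 0, "rz": 0, "gripper": -1}, {"tx": 0, "ty": 0, "tz": 0, "rx": 0, "ry": 0, "rz": 0, "gripper": -1}], "squeeze": 60}}

```text
clock: 19.85
eef_pos: [496.6, 331.2, 118.5]
tcp_rot: [-3.141, -0.0, 0.155]
contact_force: [-0.0, 0.4, 1.2]
opening: 0.199
```

>>> {"fn": "move_arm", "kwargs": {"increments": [{"tx": 0, "ty": 0, "tz": 0, "rx": 0, "ry": 0, "rz": 0, "gripper": -0.3}, {"tx": 0, "ty": 0, "tz": 0, "rx": 0, "ry": 0, "rz": 0, "gripper": 0.2}, {"tx": 0, "ty": 0, "tz": 0, "rx": 0, "ry": 0, "rz": 0, "gripper": 1}, {"tx": 0, "ty": 0, "tz": 0, "rx": 0, "ry": 0, "rz": 0, "gripper": 1}, {"tx": 0, "ty": 0, "tz": 0, "rx": 0, "ry": 0, "rz": 0, "gripper": 1}, {"tx": 0, "ty": 0, "tz": 0, "rx": 0, "ry": 0, "rz": 0, "gripper": 1}, {"tx": 0, "ty": 0, "tz": -0.5, "rx": 0, "ry": 0, "rz": 0, "gripper": 1}, {"tx": 0, "ty": 0, "tz": -2, "rx": 0, "ry": 0, "rz": 0, "gripper": 1}, {"tx": 0, "ty": 0, "tz": -3, "rx": 0, "ry": 0, "rz": 0, "gripper": 1}, {"tx": 0, "ty": 0, "tz": -4, "rx": 0, "ry": 0, "rz": 0, "gripper": 1}, {"tx": 0, "ty": 0, "tz": -4, "rx": 0, "ry": 0, "rz": 0, "gripper": 1}, {"tx": 0, "ty": 0, "tz": 0, "rx": 0, "ry": 0, "rz": 0, "gripper": 1}], "squeeze": 60}}

```text
clock: 21.05
eef_pos: [499.0, 332.8, 259.7]
tcp_rot: [-3.138, -0.009, 0.155]
contact_force: [0.7, 1.1, -0.4]
opening: 1.0
```

```bash
python3 - <<'E'
from rl import *
from kn import knight
im=rl(125,160);ims=knight();s=ims["side"]
save("s10.png",np.hstack([cv2.resize(s[130:260,260:390],(400,400)),cv2.resize(s[280:440,260:420],(400,400))]))
E
```

```text
237 rod yaw deg 8.8 y at x=600 347.3
pitch deg 0.42 z at 600 140.43262
[497.9 332.1 256.8] [-3.139 -0.006  0.155]
tip rack 142.5 435.1 z 165.8 [ 0.5 -0.1 -0.9]
top 0.82 n 403 knight rack x [-23.9  12.4] y [34.6 92.3]
   foot x [-15.8  13. ] head x [-24.3   2.7]
side 0.6 n 521 knight rack x [-21.4  16.8] y [ 27.9 100.2]
   foot x [-14.3  13.9] head x [-22.1   8.6]
```

View pics/s10.png

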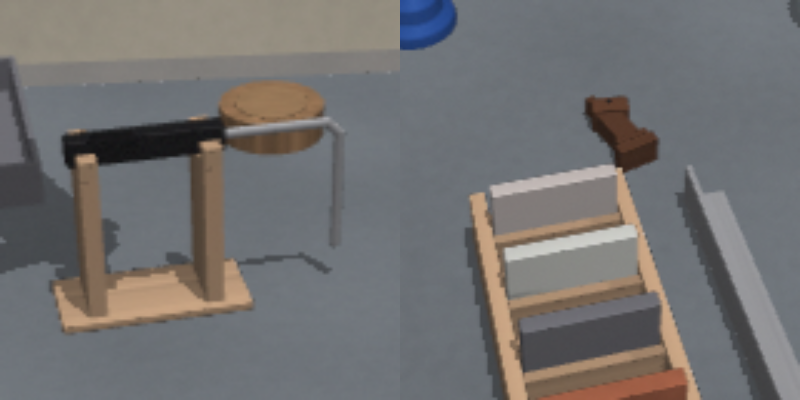

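The rod sits in both notches and the gripper is clear. The knight lies in front of the mouth. Handing in.

```bash
python3 -c "
from rig import r
print(r.sign_off(), r.sense()['clock'])"
```

```text
the job is handed in; nothing more can be done
the job is handed in; nothing more can be done
```

The knight is out of the gap and lies on the open shelf in front of the mouth. The rod is back in its cradle and released, and I handed the job in at about 21.5 s of the 54 s allowed.

- **What I did:** I took the rod from the cradle and lowered its tip behind the knight's foot. I drew the knight straight out along the gap, then pushed about 8 mm more for clearance. Only the rod tip was brought to the knight; the gripper stayed well above it.
- **Knight:** the cameras put its rear end about 28 mm (side) to 34 mm (top) in front of the mouth. They differ by about 6 mm, but both show it clear by more than a thumb's width. It lies turned about 10–15° from the gap's line.
- **Rod:** it sits level in both notches at a yaw of 8.8° (about 8.7–8.8° at the start) and within 1 mm sideways of where it lay. One tip reading taken while carrying it back was off by about 5–10 mm. A direct check of the rod's line did not confirm that, so I took it as detector noise.
- **Gripper and forces:** the gripper ended fully open, about 140 mm above the grip and touching nothing. The highest force reading was about 5 N.

Two of my early move calls were refused as invalid input and moved nothing.

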